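# Pump down a housing on the vacuum leak tester

## Task

Start the leak check of the housing on the hand vacuum tester: push the vent lever round until it is fully shut, across its pipe, then pump the spring plunger with full strokes, letting it come all the way up each time, until the indicator pin stands fully out of its brass collar with the groove round its foot in sight. Fingertip pushes are all it takes: leave the pin itself alone, do not pick up or shift the housing or anything lying about, and finish clear with the plunger up.

Things in the scene. Friction and masses are not known exactly. Their poses are not given: they have to be found in the camera images.
- tester: Vacuum leak tester, fixed: grey base plate 132 (x) x 248 (y) mm, top 18 mm above the bench. Origin on the bench under its middle; x to its back, y to its left. Left half: platen with the housing. Right back corner: pump with black plunger, axis at (40, -92) mm. Between them, on the same manifold (40 mm high): brass indicator collar. In front of the manifold: vent valve, lever axis at (-30, -50) mm.
- plunger_top (a point): Middle of the flat top of the pump's plunger, a black round button 40 mm across and 9 mm thick, the topmost part of the tester's right back corner, 97 mm above the bench when up; it moves with the plunger.
- plunger (a joint): Travel of the plunger in m: 0 up, where its spring returns it; 0.011 fully down, at a firm stop. Takes about 3 N to start, 5 N at the bottom. With the vent shut the pump draws as the plunger springs back: after a press of at least 9 mm, letting it rise fully lifts the pin by 7 mm (the first stroke 3 to 11 mm). Wait about 0.5 s for it to rise. With the vent open pumping does nothing.
- pin: The indicator pin, upright steel, 9 mm diameter; origin at the middle of its top. It rises out of the brass collar (17 mm across, its top 58 mm above the bench) 74 mm to the left of the plunger, at (40, -18) mm in the tester's frame. Not to be touched.
- pin_out (a joint): How far the indicator pin has come out, in m: 0 fully in (top 3 mm above the collar, 61 mm above the bench), 0.035 fully out (top 96 mm above the bench; a 4 mm wide dark groove round its foot then shows just above the collar). It stays where the pump has brought it; further strokes do no harm.
- vent_axis (a point): Point on the upright axis of the vent lever, at the lever's mid height, 54 mm above the bench.
- lever_grip (a point): Middle of the black grip of the vent lever, 42 mm from the lever's axis; the grip is 36 mm long, 13 mm wide, 12 mm high (48 to 60 mm above the bench); the lever ends 54 mm from its axis. Only the low brass valve and silencer (up to 42 mm above the bench, 13 mm either side of the pipe) lie under its sweep; a fingertip 44 mm above the bench clears them.
- vent_lever (a joint): Angle of the vent lever in rad: 0 open, along the vent pipe, pointing to the tester's front (-x); 1.57 shut, across the pipe, pointing to the tester's right (-y), at a stop. Shutting turns it anticlockwise seen from above, with about 1 N at the grip; it stays where it is left. Shut from 1.4.
- housing_mid (a point): Centre of the die-cast aluminium housing under test, 80 x 88 x 36 mm, which stands loose on the rubber gasket of the platen (31 mm above the bench) with two small brass connectors on top; it is to stay there.
- screwdriver_small: Bystander: small yellow screwdriver, 124 mm long, lying in front of the tester. Origin under its middle.
- attenuator: Bystander: coaxial attenuator, 54 x 17 x 17 mm, lying in front of the tester. Origin under its middle.
- flux_pot: Bystander: round flux tin, 46 mm across, 22 mm high, at the tester's front right. Origin under its middle.
- marker: Bystander: marker pen, 136 x 17 x 19 mm, lying to the left of the tester. Origin under its middle.
- tweezers: Bystander: flat tweezers, 126 mm long, 9 mm high, lying behind the tester. Origin under its middle.
- side_cutters: Bystander: side cutters with red handles, 123 x 48 x 13 mm, at the right of the bench. Origin under its middle.

How it is judged:
By the outcome, as a careful person would: the job done as asked, in the order asked, and still so for the second after the job is handed in, with the robot touching nothing.
It also fails if it takes over 56 s, if anything falls off the work surface, if the arm or the gripper's body presses on something with over 40 N, if the wrist force passes 120 N, or if a joint passes its speed limit or range.

## Robot

A 7-joint arm with a two-finger parallel gripper is mounted at the origin on a cart in front of the work surface, level with it; the furniture and walls round the work are solid. World frame = base frame: x ahead of the robot, y to its left, z up, the work surface at z = 0. Lengths are in m, angles in rad, forces in N, time in s.
With the tool pointing down it reaches from about 0.4 to 0.85 m from the base axis. Payload 4.5 kg.
Tool frame: the origin (TCP) lies at the very end of the fingers, on their centre line; the grasp point (between the pads) lies 19 mm behind it; z points along the fingers, y is the line along which they close (so a half turn about z gives the same grasp; the last joint's range is limited). The gripper opens to 88 mm and grips with 3 to 60 N. Pads are 18 mm wide; open, the fingers measure 123 mm over their backs; the gripper's body (75 mm by 187 mm) begins 45 mm behind the grasp point.
Start: joints at [1.159, 0.689, -0.195, 1.565, 0.157, 0.902, -0.215], TCP at [0.27, -0.564, 0.239] pointing down, gripper open.
Joint ranges: [-3.01, 3.01], [-0.46, 2.08], [-1.47, 1.51], [0.13, 2.56], [-1, 4.14], [0.04, 2.09], [-2.66, 2.66]. Speed limits (rad/s): [2.57, 2.57, 3.14, 3.14, 3.14, 3.14, 3.14].

## Interface

Orientations are given as a unit quaternion [x, y, z, w].
In Python, from plant import r gives the robot as it stands. The module is installed in compiled form; this text tells all that it offers.
- The arm moves only by the tool step_arm, never from a script. Its argument "increments" is a list of rows, each a list of 2 entries, a list of its own where there are three numbers: the shift along the world's x, y, z in cm, then the turn, a rotation vector about the world's x, y, z in degrees. A call has exactly 10 rows; each row shifts and turns the commanded pose from where the row before left it; what a row does not reach is not made up. A row lasts 1/10 s, in which the tool goes at most 50 mm and 8.59 degrees, less where a joint would pass 70% of its speed; a pose out of reach is approached as far as the arm can. A call is refused whole if a number of a shift passes 5 or a number of a turn 8.59, either way. A call with a gripper value outside its range is refused whole. "fingers" is the opening, from 0 (shut) to 1 (fully open), set as the call begins (left out, the last holds). The fingers move at their own pace and stop on an object; "grip_force" is the grip in N (left out, the last holds). Time passes only in rows, so rows that do not move let the fingers close, or fill a call up. It gives the time, the measured TCP pose, the force, the opening and the grip force at its end, in the units of the state.
- r.get_state(): the state, without advancing time (a new reading comes with each control period).
- r.snapshot(name): name is "side" or "top" or "wrist"; returns (picture, depth): 400x640x3 uint8, red, green, blue; 400x640 float32, m along the optical axis (not along the pixel's ray), 0 where there is no reading.
- r.calibration(name): a dict with "fov_y" (degrees; the focal length in pixels is half the picture's height over the tangent of half this angle, whatever the lens; pixels are square), "cx", "cy" (the principal point, pixels), "R" (3x3) and "t" (3): a world point X has camera coordinates R X + t. Camera axes: x right, y down, z forward; pixel columns grow to the right and rows downward; lengths in m; the calibration is good to about 2 mm. A picture is of the moment at which its call begins: read the wrist's pose just before it. calibration takes no time and is no camera call; for the wrist camera it gives the pose at the moment of the call.
- r.finish_job(): hands the job in; it is judged then, once.
The state is a dict: "clock": time; "q": joint angles; "qd": joint speeds; "joint_torque": joint torques, N m; "tool_pos": TCP position; "eef_rot": TCP orientation; "contact_force": force on the tool from outside, world axes, zero at the start; "moment": the same for the moment, N m; "opening": opening from 0.0 (shut) to 1.0 (fully open); "finger_force": force on a finger pad.
Only numpy, scipy, OpenCV 4.12 (cv2) and the standard library are available. Lean on these libraries where they do the work, as an engineer would, in place of code of your own. Each camera call takes 0.05 s, during which the arm holds its last target. There are 200 camera calls.

## Working session

There is one attempt and no reset: what is moved stays moved. The work goes in short steps, Python scripts to look and compute and a tool call to move; the robot and the scene stay as the last step left them, time stands still between calls to the robot, and variables do not carry over. Pictures are saved under pics/ and viewed, at most 10 in all, crops included, and the job is handed in when it is done.

Besides the shell and the picture viewer there is one more tool, called by a JSON object that holds its "api" and its "payload", one argument or row to a line. step_arm: Moves the arm, as the interface text tells. Its arguments: {"type":"object","properties":{"increments":{"type":"array","items":{"type":"array"}},"fingers":{"type":"number"},"grip_force":{"type":"number"}},"required":["increments"]}

```bash
mkdir -p pics
cat > h.py <<'E'
from plant import r
import numpy as np, cv2
def cal(n):
    c=r.calibration(n); c['f']=200/np.tan(np.radians(c['fov_y']/2)); return c
def onplane(c,u,v,z):
    R=np.array(c['R']);t=np.array(c['t']);o=-R.T@t
    d=R.T@np.array([(u-c['cx'])/c['f'],(v-c['cy'])/c['f'],1]); return o+d*(z-o[2])/d[2]
def proj(c,X):
    p=np.array(c['R'])@np.array(X)+np.array(c['t']); return c['f']*p[0]/p[2]+c['cx'],c['f']*p[1]/p[2]+c['cy']
def snap(n,f=None):
    c=cal(n); p,d=r.snapshot(n)
    if f: cv2.imwrite('pics/'+f,p[:,:,::-1])
    return c,p,d
E
python3 - <<'E'
from h import *
for n in('top','side'):
    c,p,d=snap(n,n+'0.png'); np.savez(n+'0.npz',p=p,d=d); print(n,c)
s=r.get_state();print(s['clock'],s['tool_pos'],s['eef_rot'],s['opening'],s['contact_force'])
E
```

```text
top {'fov_y': 48.95965625913692, 'cx': 325.9308012469784, 'cy': 200.3262804168043, 'R': array([[ 0.0084973 , -0.99994537,  0.00608705],
       [-0.99719945, -0.00892597, -0.07425347],
       [ 0.07430375, -0.00543905, -0.99722082]]), 't': array([0.15233567, 0.52379452, 1.21406139]), 'f': np.float64(439.26971162143803)}
side {'fov_y': 51.57712812036061, 'cx': 328.94975942938186, 'cy': 199.0485195202784, 'R': array([[-0.86707682, -0.49803103, -0.01195292],
       [-0.31138943,  0.56054861, -0.7673473 ],
       [ 0.38886296, -0.66162705, -0.64112031]]), 't': array([0.54137358, 0.16704106, 0.827131  ]), 'f': np.float64(413.93069434785525)}
0.1 [ 0.26920578 -0.56345105  0.2380094 ] [ 9.75251923e-01  2.21095122e-01 -2.35385875e-04 -7.59972854e-04] 1.0002812046774425 [-0.63680331 -0.2068616   0.0805233 ]
```

View pics/top0.png

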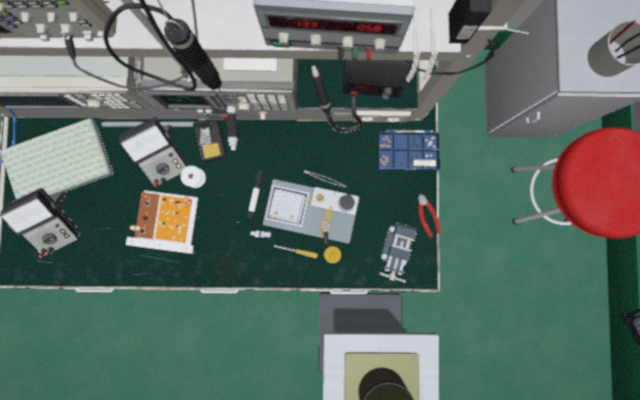

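View pics/side0.png

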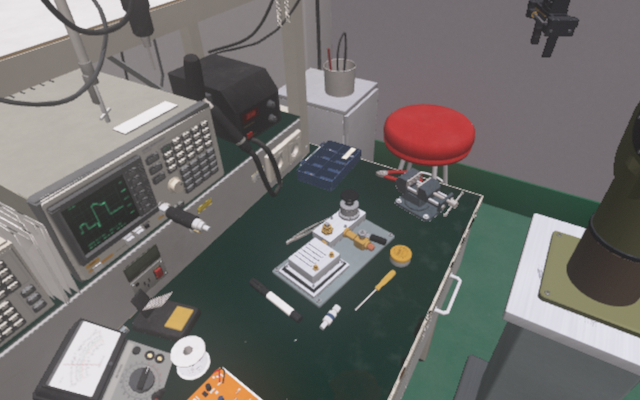

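The top view shows the tester at about (310,208), the plunger at (347,202), and the lever running down from about (326,225). The side view shows the tester at about (335,250), and the vise stands at the right. I'll zoom in on both.

Run:
```python
from h import *
a=np.load('top0.npz');b=np.load('side0.npz')
A=cv2.resize(a['p'][175:270,258:363],None,fx=4,fy=4,interpolation=2)
B=cv2.resize(b['p'][185:305,290:390],None,fx=3.8,fy=3.8,interpolation=2)
h=460;im=np.zeros((h,800,3),np.uint8);im[:A.shape[0],:420]=A;im[:456,420:800]=B
cv2.imwrite('pics/z0.png',im[:,:,::-1])
ct,cs=cal('top'),cal('side')
# base plate grey + black plunger
p=a['p'].astype(int)
g=((p.min(2)>95)).astype(np.uint8);g[:172]=0;g[250:]=0;g[:,:258]=0;g[:,362:]=0
g=cv2.morphologyEx(g,cv2.MORPH_CLOSE,np.ones((9,9)))
g=cv2.morphologyEx(g,cv2.MORPH_OPEN,np.ones((9,9)))
cn=max(cv2.findContours(g,0,1)[0],key=cv2.contourArea)
rc=cv2.minAreaRect(cn);bx=cv2.boxPoints(rc);w=np.array([onplane(ct,*q,.018) for q in bx])
print(rc,w,w.mean(0),np.linalg.norm(np.diff(w,axis=0),axis=1))
print(onplane(ct,347,201.5,.097), onplane(cs,349,198,.097))
```

```text
((311.1401672363281, 205.53762817382812), (89.66302490234375, 60.366539001464844), 9.833563804626465) [[0.44444857 0.33538573 0.018     ]
 [0.61225806 0.30954941 0.018     ]
 [0.57108076 0.05994745 0.018     ]
 [0.40391747 0.08828355 0.018     ]] [0.50792622 0.19829153 0.018     ] [0.16978674 0.25297571 0.16954793]
[0.51403588 0.10190237 0.097     ] [0.50841287 0.1132057  0.097     ]
```

View pics/z0.png

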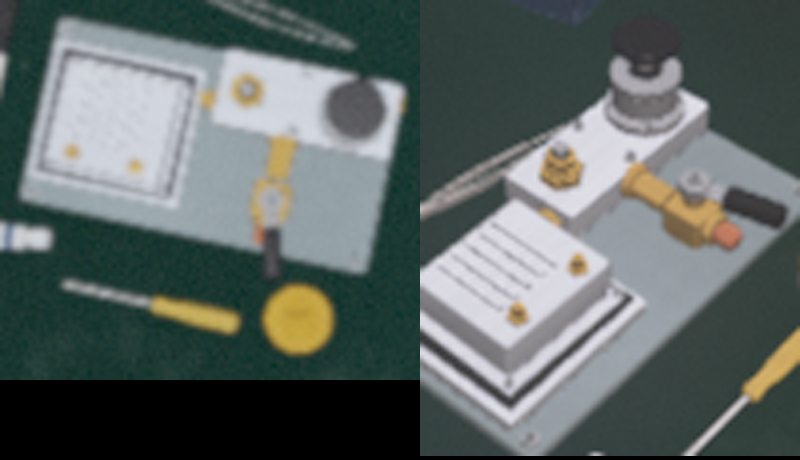

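The crops show the plunger top at top px (346.5,202) and side px (349.7,195.5). In the top view the collar is at (319.8,197.5), the lever axis at (325.8,224.5) and the grip at (325.8,238). The lever is slightly off the pipe line.

Run:
```python
from h import *
ct,cs=cal('top'),cal('side')
T=lambda x,y,c,x0,y0,f,cx:(x-x0)/f+cx
t=lambda x,y,z:onplane(ct,x/4+258-.4,y/4+175-.4,z)
s=lambda x,y,z:onplane(cs,(x-420)/3.8+290-.4,y/3.8+185-.4,z)
P=[('pl',t(354,109,.097),s(647,40,.097)),('pin',t(247,90,.061),s(561,150,.061)),('ax',t(271,198,.06),s(695,180,.066)),('grip',t(271,252,.06),s(755,203,.06)),
('bl',t(60,18,.018),),('fl',t(20,200,.018),s(530,452,.018)),('fr',t(368,272,.018),s(800,185,.018))]
for n,*q in P: print(n,*[np.round(v,4) for v in q])
# frame fit from top points
L=np.array([[.040,-.092],[.040,-.018],[-.030,-.050],[.066,.124],[-.066,.124],[-.066,-.124]])
for k in (0,):
  W=np.array([P[i][1][:2] for i in(0,1,2,4,5,6)])
  lm,wm=L.mean(0),W.mean(0);H=(L-lm).T@(W-wm);th=np.arctan2(H[0,1]-H[1,0],H[0,0]+H[1,1])
  R=np.array([[np.cos(th),-np.sin(th)],[np.sin(th),np.cos(th)]]);o=wm-R@lm
  print(np.degrees(th),o,'res mm',((W-(L@R.T+o))*1e3).round(1).tolist())
for n,l in(('plunger',(.04,-.092)),('pin',(.04,-.018)),('axis',(-.03,-.05)),('shutgrip',(-.03,-.092)),('frontgrip',(-.072,-.05))): print(n,(R@l+o).round(4))
s=r.get_state();print(s['tool_pos'],s['eef_rot'])
```

```text
pl [0.5131 0.1043 0.097 ] [0.5123 0.1042 0.097 ]
pin [0.5279 0.1751 0.061 ] [0.529  0.1741 0.061 ]
ax [0.455  0.1581 0.06  ] [0.451  0.1638 0.066 ]
grip [0.4186 0.1578 0.06  ] [0.4176 0.1582 0.06  ]
bl [0.5811 0.3077 0.018 ]
fl [0.4529 0.3333 0.018 ] [0.4572 0.3297 0.018 ]
fr [0.4048 0.0898 0.018 ] [0.416  0.0929 0.018 ]
-11.160417100989825 [0.49291862 0.20008936] res mm [[-1.3, 2.2], [-0.7, 0.4], [1.1, 1.3], [-0.5, -1.3], [0.7, -1.2], [0.7, -1.4]]
plunger [0.5144 0.1021]
pin [0.5287 0.1747]
axis [0.4538 0.1568]
shutgrip [0.4457 0.1156]
frontgrip [0.4126 0.165 ]
[ 0.26920578 -0.56345105  0.2380094 ] [ 9.75251923e-01  2.21095122e-01 -2.35385875e-04 -7.59972854e-04]
```

{"api": "step_arm", "payload": {
  "increments": [
    [[2, 4.2, 0], [0, 0, 0]],
    [[2, 4.2, 0], [0, 0, 0]],
    [[2, 4.2, 0], [0, 0, 0]],
    [[2, 4.2, 0], [0, 0, 0]],
    [[2, 4.2, 0], [0, 0, 0]],
    [[2, 4.2, 0], [0, 0, 0]],
    [[2, 4.2, 0], [0, 0, 0]],
    [[2, 4.2, 0], [0, 0, 0]],
    [[1, 4.2, 0], [0, 0, 0]],
    [[1, 4.2, 0], [0, 0, 0]]
  ],
  "fingers": 0
}}

```text
clock: 1.1
tool_pos: [0.4498, -0.142, 0.2386]
eef_rot: [0.975, 0.221, -0.0, -0.0]
contact_force: [0.2, -1.0, 0.7]
opening: 0.117
finger_force: 0.0
```

{"api": "step_arm", "payload": {
  "increments": [
    [[0, 4, 0], [0, 0, 0]],
    [[0, 4, 0], [0, 0, 0]],
    [[0, 4, 0], [0, 0, 0]],
    [[0, 4, 0], [0, 0, 0]],
    [[0, 4, 0], [0, 0, 0]],
    [[-0.7, 4, 0], [0, 0, 0]],
    [[-0.8, 4, -1], [0, 0, 0]],
    [[-0.8, 3.7, -2], [0, 0, 0]],
    [[-0.8, 2, -3], [0, 0, 0]],
    [[-0.7, 0, -3], [0, 0, 0]]
  ]
}}

```text
clock: 2.1
tool_pos: [0.4113, 0.1975, 0.148]
eef_rot: [0.975, 0.224, 0.001, -0.002]
contact_force: [0.5, -0.2, -0.8]
opening: 0.006
finger_force: 0.0
```

Run:
```python
from h import *
c,p,d=snap('wrist','w1.png'); np.savez('w1.npz',p=p,d=d)
for n,X in dict(plunger=(.5137,.103,.097),pin=(.5287,.1747,.061),axis=(.4538,.1568,.06),grip=(.4186,.158,.06),tcp=r.get_state()['tool_pos']).items(): print(n,np.round(proj(c,X)))
print(r.get_state()['q'])
```

```text
plunger [541. 144.]
pin [432.  67.]
axis [398. 178.]
grip [374. 218.]
tcp [325. 266.]
[-0.50203794  0.64591282 -0.06881226  2.16202416  0.11806435  0.34442067
 -1.78841947]
```

View pics/w1.png

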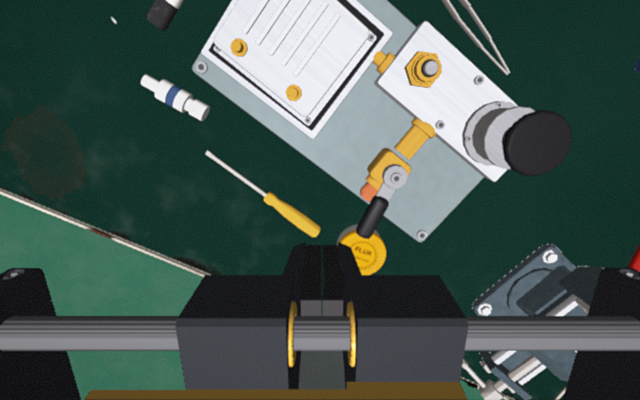

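The wrist view agrees with the projections to about 3 px (plunger (538,141), pin (429,68), lever axis (396,178), grip (373,215)). Descending beside the grip.

{"api": "step_arm", "payload": {
  "increments": [
    [[0, 0, -2], [0, 0, 0]],
    [[0, 0, -2], [0, 0, 0]],
    [[0, 0, -2], [0, 0, 0]],
    [[0, 0, -2], [0, 0, 0]],
    [[0, 0, -1.2], [0, 0, 0]],
    [[0, 0, -0.8], [0, 0, 0]],
    [[0, 0, 0], [0, 0, 0]],
    [[0, 0, 0], [0, 0, 0]],
    [[0, -0.5, 0], [0, 0, 0]],
    [[0, 0, 0], [0, 0, 0]]
  ]
}}

```text
clock: 3.15
tool_pos: [0.4118, 0.1872, 0.0494]
eef_rot: [0.975, 0.22, 0.0, 0.0]
contact_force: [-0.5, 0.3, 0.4]
opening: 0.004
finger_force: 0.0
```

{"api": "step_arm", "payload": {
  "increments": [
    [[0, -0.7, 0], [0, 0, 0]],
    [[0, -0.7, 0], [0, 0, 0]],
    [[-0.1, -0.7, 0], [0, 0, 0]],
    [[0, -0.7, 0], [0, 0, 0]],
    [[0, -0.7, 0], [0, 0, 0]],
    [[0.2, -0.7, 0], [0, 0, 0]],
    [[0.2, -0.7, 0], [0, 0, 0]],
    [[0.5, -0.6, 0], [0, 0, 0]],
    [[0.5, -0.5, 0], [0, 0, 0]],
    [[0.2, 0, 0], [0, 0, 0]]
  ]
}}

```text
clock: 4.15
tool_pos: [0.4246, 0.1278, 0.0489]
eef_rot: [0.975, 0.221, -0.003, -0.0]
contact_force: [-7.6, 3.8, 1.1]
opening: 0.005
finger_force: 4.0
```

{"api": "step_arm", "payload": {
  "increments": [
    [[0.2, 0, 0], [0, 0, 0]],
    [[0, 0, 0], [0, 0, 0]],
    [[0.2, 0, 0], [0, 0, 0]],
    [[0, 0, 0], [0, 0, 0]],
    [[0, 0, 0], [0, 0, 0]],
    [[0, 0, 0], [0, 0, 0]],
    [[0, 0, 0], [0, 0, 0]],
    [[0, 0, 0], [0, 0, 0]],
    [[0, 0, 0], [0, 0, 0]],
    [[0, 0, 0], [0, 0, 0]]
  ]
}}

```text
clock: 5.15
tool_pos: [0.4249, 0.1276, 0.0488]
eef_rot: [0.975, 0.223, -0.006, 0.0]
contact_force: [-11.7, 3.9, 4.1]
opening: 0.002
finger_force: 5.9
```

The lever is against its stop: no further motion, and the force rises. Back off, then rise.

{"api": "step_arm", "payload": {
  "increments": [
    [[-1, 0.2, 0], [0, 0, 0]],
    [[-1, 0.2, 0], [0, 0, 0]],
    [[-0.5, 0, 0], [0, 0, 0]],
    [[0, 0, 2], [0, 0, 0]],
    [[0, 0, 3], [0, 0, 0]],
    [[0, 0, 3], [0, 0, 0]],
    [[0, 0, 2], [0, 0, 0]],
    [[0, 0, 0], [0, 0, 0]],
    [[0, 0, 0], [0, 0, 0]],
    [[0, 0, 0], [0, 0, 0]]
  ]
}}

```text
clock: 6.15
tool_pos: [0.4095, 0.1318, 0.1496]
eef_rot: [0.975, 0.221, -0.003, 0.001]
contact_force: [-0.0, -0.7, -0.4]
opening: 0.004
finger_force: 0.0
```

Run:
```python
from h import *
c,p,d=snap('wrist','w2.png')
a,b=np.array(proj(c,(.4538,.1568,.06))),np.array(proj(c,(.4457,.1156,.06)))
print(a,b,r.get_state()['tool_pos'],r.get_state()['eef_rot'])
cv2.imwrite('pics/w2c.png',p[0:300,250:640,::-1])
```

```text
[317.58480096 134.35654436] [363.87913793 169.08889527] [0.40929789 0.13191604 0.14954404] [ 9.75262104e-01  2.21023021e-01 -3.43293079e-03  9.31856069e-04]
```

View pics/w2c.png

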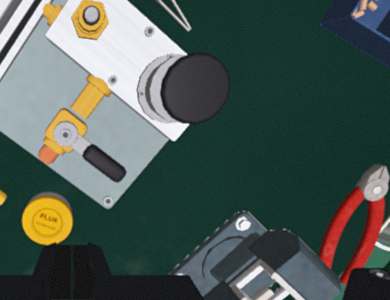

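The crop shows the lever across its pipe, with its axis at full-picture px (316,134) and grip at (356,163), in the predicted shut direction. On to the plunger.

{"api": "step_arm", "payload": {
  "increments": [
    [[3, -0.8, 0], [0, 0, 0]],
    [[3, -0.8, 0], [0, 0, 0]],
    [[3, -0.8, 0], [0, 0, 0]],
    [[1.4, -0.4, 0], [0, 0, 0]],
    [[0, 0, -2], [0, 0, 0]],
    [[0, 0, -1.5], [0, 0, 0]],
    [[0, 0, -1], [0, 0, 0]],
    [[0, 0, 0], [0, 0, 0]],
    [[0, 0, 0], [0, 0, 0]],
    [[0, 0, 0], [0, 0, 0]]
  ]
}}

```text
clock: 7.2
tool_pos: [0.514, 0.1046, 0.1059]
eef_rot: [0.975, 0.221, -0.002, 0.001]
contact_force: [-0.2, 0.3, -0.2]
opening: 0.007
finger_force: 0.0
```

{"api": "step_arm", "payload": {
  "increments": [
    [[0, 0, -0.8], [0, 0, 0]],
    [[0, 0, -0.5], [0, 0, 0]],
    [[0, 0, -0.5], [0, 0, 0]],
    [[0, 0, -0.4], [0, 0, 0]],
    [[0, 0, -0.2], [0, 0, 0]],
    [[0, 0, 0], [0, 0, 0]],
    [[0, 0, 0], [0, 0, 0]],
    [[0, 0, 0], [0, 0, 0]],
    [[0, 0, 0], [0, 0, 0]],
    [[0, 0, 0], [0, 0, 0]]
  ]
}}

```text
clock: 8.2
tool_pos: [0.5148, 0.1047, 0.086]
eef_rot: [0.975, 0.221, -0.0, 0.002]
contact_force: [-7.4, -3.9, 47.9]
opening: 0.008
finger_force: 23.6
```

The plunger is at its stop, harder than needed (48 N), so later strokes will go about 3 mm less deep.

{"api": "step_arm", "payload": {
  "increments": [
    [[0, 0, 0.8], [0, 0, 0]],
    [[0, 0, 0.8], [0, 0, 0]],
    [[0, 0, 0.8], [0, 0, 0]],
    [[0, 0, 0], [0, 0, 0]],
    [[0, 0, 0], [0, 0, 0]],
    [[0, 0, 0], [0, 0, 0]],
    [[0, 0, 0], [0, 0, 0]],
    [[0, 0, 0], [0, 0, 0]],
    [[0, 0, 0], [0, 0, 0]],
    [[0, 0, 0], [0, 0, 0]]
  ]
}}

```text
clock: 9.2
tool_pos: [0.5137, 0.1044, 0.1054]
eef_rot: [0.975, 0.221, -0.003, 0.001]
contact_force: [1.2, -0.5, 0.4]
opening: 0.004
finger_force: 0.0
```

{"api": "step_arm", "payload": {
  "increments": [
    [[0, 0, -0.8], [0, 0, 0]],
    [[0, 0, -0.5], [0, 0, 0]],
    [[0, 0, -0.5], [0, 0, 0]],
    [[0, 0, -0.3], [0, 0, 0]],
    [[0, 0, 0], [0, 0, 0]],
    [[0, 0, 0], [0, 0, 0]],
    [[0, 0, 0], [0, 0, 0]],
    [[0, 0, 0], [0, 0, 0]],
    [[0, 0, 0], [0, 0, 0]],
    [[0, 0, 0], [0, 0, 0]]
  ]
}}

```text
clock: 10.2
tool_pos: [0.5144, 0.1046, 0.0863]
eef_rot: [0.975, 0.221, -0.001, 0.001]
contact_force: [-2.6, -1.4, 22.2]
opening: 0.005
finger_force: 11.2
```

Good depth: 22 N at the stop. Stroke 2 rises, then strokes 3 to 5.

{"api": "step_arm", "payload": {
  "increments": [
    [[0, 0, 0.7], [0, 0, 0]],
    [[0, 0, 0.7], [0, 0, 0]],
    [[0, 0, 0.7], [0, 0, 0]],
    [[0, 0, 0], [0, 0, 0]],
    [[0, 0, 0], [0, 0, 0]],
    [[0, 0, 0], [0, 0, 0]],
    [[0, 0, 0], [0, 0, 0]],
    [[0, 0, 0], [0, 0, 0]],
    [[0, 0, 0], [0, 0, 0]],
    [[0, 0, 0], [0, 0, 0]]
  ]
}}

```text
clock: 11.2
tool_pos: [0.5137, 0.1044, 0.1054]
eef_rot: [0.975, 0.221, -0.003, 0.001]
contact_force: [-0.3, -0.0, -0.5]
opening: 0.006
finger_force: 0.0
```

{"api": "step_arm", "payload": {
  "increments": [
    [[0, 0, -0.8], [0, 0, 0]],
    [[0, 0, -0.5], [0, 0, 0]],
    [[0, 0, -0.5], [0, 0, 0]],
    [[0, 0, -0.3], [0, 0, 0]],
    [[0, 0, 0], [0, 0, 0]],
    [[0, 0, 0], [0, 0, 0]],
    [[0, 0, 0], [0, 0, 0]],
    [[0, 0, 0], [0, 0, 0]],
    [[0, 0, 0], [0, 0, 0]],
    [[0, 0, 0], [0, 0, 0]]
  ]
}}

```text
clock: 12.2
tool_pos: [0.5144, 0.1046, 0.0863]
eef_rot: [0.975, 0.221, -0.001, 0.001]
contact_force: [-2.2, -1.1, 22.5]
opening: 0.008
finger_force: 11.2
```

{"api": "step_arm", "payload": {
  "increments": [
    [[0, 0, 0.7], [0, 0, 0]],
    [[0, 0, 0.7], [0, 0, 0]],
    [[0, 0, 0.7], [0, 0, 0]],
    [[0, 0, 0], [0, 0, 0]],
    [[0, 0, 0], [0, 0, 0]],
    [[0, 0, 0], [0, 0, 0]],
    [[0, 0, 0], [0, 0, 0]],
    [[0, 0, 0], [0, 0, 0]],
    [[0, 0, 0], [0, 0, 0]],
    [[0, 0, 0], [0, 0, 0]]
  ]
}}

```text
clock: 13.2
tool_pos: [0.5137, 0.1044, 0.1054]
eef_rot: [0.975, 0.221, -0.003, 0.001]
contact_force: [-0.5, 0.2, -0.4]
opening: 0.005
finger_force: 0.0
```

{"api": "step_arm", "payload": {
  "increments": [
    [[0, 0, -0.8], [0, 0, 0]],
    [[0, 0, -0.5], [0, 0, 0]],
    [[0, 0, -0.5], [0, 0, 0]],
    [[0, 0, -0.3], [0, 0, 0]],
    [[0, 0, 0], [0, 0, 0]],
    [[0, 0, 0], [0, 0, 0]],
    [[0, 0, 0], [0, 0, 0]],
    [[0, 0, 0], [0, 0, 0]],
    [[0, 0, 0], [0, 0, 0]],
    [[0, 0, 0], [0, 0, 0]]
  ]
}}

```text
clock: 14.2
tool_pos: [0.5144, 0.1046, 0.0863]
eef_rot: [0.975, 0.221, -0.001, 0.001]
contact_force: [-2.7, -0.6, 21.7]
opening: 0.006
finger_force: 11.1
```

{"api": "step_arm", "payload": {
  "increments": [
    [[0, 0, 0.7], [0, 0, 0]],
    [[0, 0, 0.7], [0, 0, 0]],
    [[0, 0, 0.7], [0, 0, 0]],
    [[0, 0, 0], [0, 0, 0]],
    [[0, 0, 0], [0, 0, 0]],
    [[0, 0, 0], [0, 0, 0]],
    [[0, 0, 0], [0, 0, 0]],
    [[0, 0, 0], [0, 0, 0]],
    [[0, 0, 0], [0, 0, 0]],
    [[0, 0, 0], [0, 0, 0]]
  ]
}}

```text
clock: 15.2
tool_pos: [0.5137, 0.1044, 0.1054]
eef_rot: [0.975, 0.221, -0.003, 0.001]
contact_force: [0.1, 0.3, 0.1]
opening: 0.002
finger_force: 0.0
```

{"api": "step_arm", "payload": {
  "increments": [
    [[0, 0, -0.8], [0, 0, 0]],
    [[0, 0, -0.5], [0, 0, 0]],
    [[0, 0, -0.5], [0, 0, 0]],
    [[0, 0, -0.3], [0, 0, 0]],
    [[0, 0, 0], [0, 0, 0]],
    [[0, 0, 0], [0, 0, 0]],
    [[0, 0, 0], [0, 0, 0]],
    [[0, 0, 0], [0, 0, 0]],
    [[0, 0, 0], [0, 0, 0]],
    [[0, 0, 0], [0, 0, 0]]
  ]
}}

```text
clock: 16.2
tool_pos: [0.5144, 0.1046, 0.0863]
eef_rot: [0.975, 0.221, -0.001, 0.001]
contact_force: [-2.9, -1.9, 21.0]
opening: 0.005
finger_force: 11.1
```

{"api": "step_arm", "payload": {
  "increments": [
    [[0, 0, 0.7], [0, 0, 0]],
    [[0, 0, 0.7], [0, 0, 0]],
    [[0, 0, 0.7], [0, 0, 0]],
    [[0, 0, 0], [0, 0, 0]],
    [[0, 0, 0], [0, 0, 0]],
    [[0, 0, 0], [0, 0, 0]],
    [[0, 0, 0], [0, 0, 0]],
    [[0, 0, 0], [0, 0, 0]],
    [[0, 0, 0], [0, 0, 0]],
    [[0, 0, 0], [0, 0, 0]]
  ]
}}

```text
clock: 17.2
tool_pos: [0.5137, 0.1044, 0.1054]
eef_rot: [0.975, 0.221, -0.003, 0.001]
contact_force: [-0.1, -0.4, -1.1]
opening: 0.006
finger_force: 0.0
```

Run:
```python
from h import *
s=r.get_state();print(s['clock'],s['tool_pos'],s['contact_force'])
c,p,d=snap('side','s5.png')
B=cv2.resize(p[175:275,290:400],None,fx=5,fy=5,interpolation=2);cv2.imwrite('pics/s5c.png',B[:,:,::-1])
for z in(.058,.061,.075,.096):
    u,v=proj(c,(.5287,.1747,z));print(z,u,v,(u-290)*5,(v-175)*5)
```

```text
17.2 [0.51370165 0.104358   0.10541985] [-0.07872437 -0.35588551 -1.10121922]
0.058 326.71571352919324 225.3115910516259 183.5785676459662 251.55795525812948
0.061 326.69391477749485 224.2838650919525 183.46957388747427 246.41932545976246
0.075 326.5909114748243 219.4276618766791 182.9545573741214 222.13830938339555
0.096 326.4323543777627 211.9523143432393 182.16177188881346 184.76157171619647
```

View pics/s5c.png

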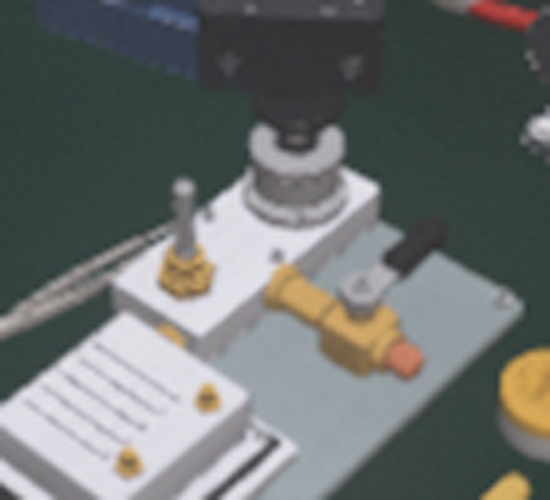

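The pin in the crop now reaches y≈183, against 185 predicted for fully out. The groove isn't clear at this resolution, so I'll add two harmless strokes and look closer.

{"api": "step_arm", "payload": {
  "increments": [
    [[0, 0, -0.8], [0, 0, 0]],
    [[0, 0, -0.5], [0, 0, 0]],
    [[0, 0, -0.5], [0, 0, 0]],
    [[0, 0, -0.3], [0, 0, 0]],
    [[0, 0, 0], [0, 0, 0]],
    [[0, 0, 0], [0, 0, 0]],
    [[0, 0, 0], [0, 0, 0]],
    [[0, 0, 0], [0, 0, 0]],
    [[0, 0, 0], [0, 0, 0]],
    [[0, 0, 0], [0, 0, 0]]
  ]
}}

```text
clock: 18.25
tool_pos: [0.5144, 0.1046, 0.0863]
eef_rot: [0.975, 0.221, -0.001, 0.001]
contact_force: [-3.2, -1.5, 21.5]
opening: 0.005
finger_force: 11.1
```

{"api": "step_arm", "payload": {
  "increments": [
    [[0, 0, 0.7], [0, 0, 0]],
    [[0, 0, 0.7], [0, 0, 0]],
    [[0, 0, 0.7], [0, 0, 0]],
    [[0, 0, 0], [0, 0, 0]],
    [[0, 0, 0], [0, 0, 0]],
    [[0, 0, 0], [0, 0, 0]],
    [[0, 0, 0], [0, 0, 0]],
    [[0, 0, 0], [0, 0, 0]],
    [[0, 0, 0], [0, 0, 0]],
    [[0, 0, 0], [0, 0, 0]]
  ]
}}

```text
clock: 19.25
tool_pos: [0.5137, 0.1043, 0.1054]
eef_rot: [0.975, 0.221, -0.003, 0.001]
contact_force: [-0.8, -0.2, 0.2]
opening: 0.004
finger_force: 0.0
```

{"api": "step_arm", "payload": {
  "increments": [
    [[0, 0, -0.8], [0, 0, 0]],
    [[0, 0, -0.5], [0, 0, 0]],
    [[0, 0, -0.5], [0, 0, 0]],
    [[0, 0, -0.3], [0, 0, 0]],
    [[0, 0, 0], [0, 0, 0]],
    [[0, 0, 0], [0, 0, 0]],
    [[0, 0, 0], [0, 0, 0]],
    [[0, 0, 0], [0, 0, 0]],
    [[0, 0, 0], [0, 0, 0]],
    [[0, 0, 0], [0, 0, 0]]
  ]
}}

```text
clock: 20.25
tool_pos: [0.5144, 0.1046, 0.0863]
eef_rot: [0.975, 0.221, -0.001, 0.001]
contact_force: [-2.7, -1.9, 23.0]
opening: 0.006
finger_force: 11.1
```

{"api": "step_arm", "payload": {
  "increments": [
    [[0, 0, 0.7], [0, 0, 0]],
    [[0, 0, 0.7], [0, 0, 0]],
    [[0, 0, 0.7], [0, 0, 0]],
    [[0, 0, 0], [0, 0, 0]],
    [[0, 0, 0], [0, 0, 0]],
    [[0, 0, 0], [0, 0, 0]],
    [[0, 0, 0], [0, 0, 0]],
    [[0, 0, 0], [0, 0, 0]],
    [[0, 0, 0], [0, 0, 0]],
    [[0, 0, 0], [0, 0, 0]]
  ]
}}

```text
clock: 21.25
tool_pos: [0.5137, 0.1044, 0.1054]
eef_rot: [0.975, 0.221, -0.003, 0.001]
contact_force: [0.7, -0.3, 0.4]
opening: 0.008
finger_force: 0.0
```

{"api": "step_arm", "payload": {
  "increments": [
    [[0, 0, 2], [0, 0, 0]],
    [[0, 0, 2.5], [0, 0, 0]],
    [[-3, 0, 0], [0, 0, 0]],
    [[-4, 0, 0], [0, 0, 0]],
    [[-4, 0, 0], [0, 0, 0]],
    [[0, 0, 0], [0, 0, 0]],
    [[0, 0, 0], [0, 0, 0]],
    [[0, 0, 0], [0, 0, 0]],
    [[0, 0, 0], [0, 0, 0]],
    [[0, 0, 0], [0, 0, 0]]
  ]
}}

```text
clock: 22.25
tool_pos: [0.4047, 0.1045, 0.1504]
eef_rot: [0.975, 0.221, -0.002, 0.0]
contact_force: [0.3, -0.0, -0.9]
opening: 0.004
finger_force: 0.0
```

Run:
```python
from h import *
c,p,d=snap('wrist'); u,v=proj(c,(.5287,.1747,.08));print(u,v,r.get_state()['tool_pos'])
c2,q,_=snap('side')
for z in(.061,.089,.096): print(z,proj(c,(.5287,.1747,z)))
u=int(np.clip(u,50,590));v=int(np.clip(v,50,350))
A=cv2.resize(p[v-50:v+50,u-50:u+50],(400,400),interpolation=2);B=cv2.resize(q[190:250,295:355],(400,400),interpolation=2)
cv2.imwrite('pics/fin.png',np.hstack([A,B])[:,:,::-1]); print('crop0',u-50,v-50)
for z in(.058,.061,.089,.096): a=proj(c2,(.5287,.1747,z));print(400+(a[0]-295)*6.67,(a[1]-190)*6.67)
```

```text
305.0836152206793 -24.49796597182211 [0.40448689 0.10437378 0.15037875]
0.061 (np.float64(306.5576291452464), np.float64(-14.34645969712085))
0.089 (np.float64(304.28066136822736), np.float64(-30.027894105883576))
0.096 (np.float64(303.6005235577286), np.float64(-34.711990460650355))
crop0 255 0
611.5438092397189 235.52831231434473
611.3984115658907 228.67338016332312
610.0100079005963 163.21557280482537
609.6538036996772 146.42193666940608
```

View pics/fin.png

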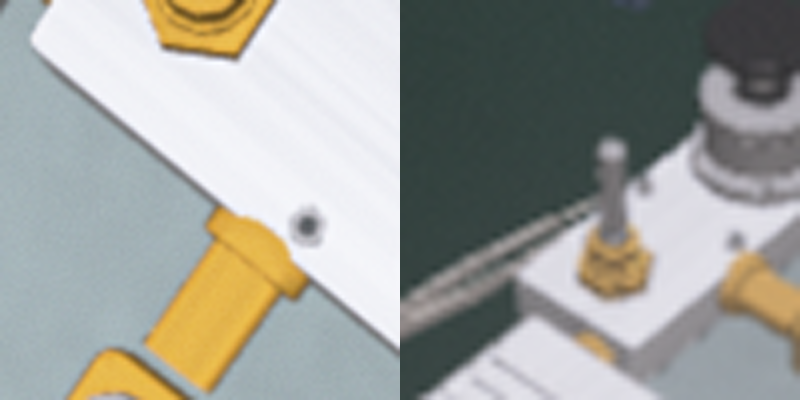

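The side view puts the pin top at y≈143, against 146 predicted, so the height reads as fully out. One closer wrist view should show the groove.

{"api": "step_arm", "payload": {
  "increments": [
    [[0, 0, 3], [0, 0, 0]],
    [[0, 1, 3], [0, 0, 0]],
    [[0, 2, 1], [0, 0, 0]],
    [[0, 2, 0], [0, 0, 0]],
    [[0, 0, 0], [0, 0, 0]],
    [[0, 0, 0], [0, 0, 0]],
    [[0, 0, 0], [0, 0, 0]],
    [[0, 0, 0], [0, 0, 0]],
    [[0, 0, 0], [0, 0, 0]],
    [[0, 0, 0], [0, 0, 0]]
  ]
}}

```text
clock: 23.35
tool_pos: [0.4037, 0.1539, 0.2204]
eef_rot: [0.975, 0.221, -0.003, 0.001]
contact_force: [-0.5, 1.0, -0.1]
opening: 0.006
finger_force: 0.0
```

Run:
```python
from h import *
c,p,d=snap('wrist','w9.png'); u,v=proj(c,(.5287,.1747,.08));print(u,v,r.get_state()['tool_pos'])
u=int(np.clip(u,50,590));v=int(np.clip(v,40,350))
A=cv2.resize(p[v-40:v+40,u-50:u+50],(750,600),interpolation=2)
cv2.imwrite('pics/fin2.png',A[:,:,::-1])
```

```text
367.15611899609746 34.7818162304321 [0.40373883 0.15403558 0.22043096]
```

View pics/fin2.png

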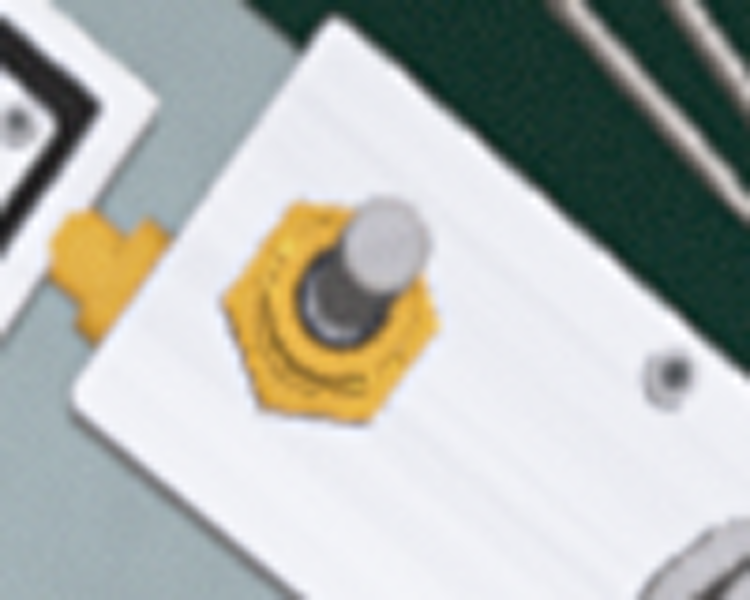

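The crop shows the pin standing tall with a dark groove round its foot at about (340,320), just above the collar. The arm is clear and the plunger is up, so I'm handing in.

```bash
python3 -c "
from plant import r
print(r.finish_job())"
```

```text
the job is handed in; nothing more can be done
None
```

The job is handed in: the vent lever is fully shut against its stop, seven full plunger strokes brought the indicator pin fully out with its groove in sight, and the arm finished clear with the plunger up.

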